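# Load a balanced pair of tubes into a tilted tube rotator

## Robot

A 6-joint arm with a two-finger parallel gripper is mounted at the origin on the work surface. World frame = base frame: x ahead of the robot, y to its left, z up, the work surface at z = 0. Lengths are in mm, angles in rad, forces in N, time in s.
With the tool pointing down it reaches from about 350 to 800 mm from the base axis. Payload 7.3 kg.
Tool frame: the origin (TCP) lies at the very end of the fingers, on their centre line; the grasp point (between the pads) lies 19 mm behind it (arm.pinch_z is the distance from the TCP to the grasp point, in mm); z points along the fingers, y is the line along which they close (so a half turn about z gives the same grasp; the last joint's range is limited). The gripper opens to 85 mm and grips with 20 to 120 N. Pads are 22 mm wide; open, the fingers measure 114 mm over their backs; the gripper's body (76 mm by 85 mm) begins 54 mm behind the grasp point. The pads swing forward as they close: fully open they stand 13 mm farther back than shut.
Start: joints at [-1.279, 0.342, 1.524, -0, 1.275, -0.146], TCP at [222.596, -475.495, 231.322] pointing down, gripper open.
Joint ranges: [-2.53, 2.53], [-0.77, 2.02], [0.04, 2.7], [-1, 4.14], [0.28, 2.66], [-3.11, 3.11]. Speed limits (rad/s): [2.57, 2.57, 3.14, 3.14, 3.14, 3.14].

## Interface

Orientations are given as a unit quaternion [x, y, z, w].
In Python, from plant import arm gives the robot as it stands. The module is installed in compiled form; this text tells all that it offers.
- The arm moves only by the tool step_arm, never from a script. Its argument "steps" is a list of rows, each an object of numbers: "tx", "ty", "tz": the shift along the tool's x, y, z in cm; "turn": the turn about the tool's z in degrees; "grip": the finger opening in cm, from 0 to 8.54. A call has 1 to 12 rows; each row shifts and turns the commanded pose from where the row before left it, along the tool's axes as they then stand; what a row does not reach is not made up. A row lasts 1/10 s, in which the tool goes at most 50 mm and 8.59 degrees, less where a joint would pass 70% of its speed; a pose out of reach is approached as far as the arm can. A call is refused whole if a number of a shift passes 5 or a number of a turn 8.59, either way. A call with a gripper value outside its range is refused whole. The fingers move at their own pace and stop on an object; "grip_force" is the grip in N (left out, the last holds). Time passes only in rows, so rows that do not move let the fingers close. It gives the time, the measured TCP pose, the force, the opening and the grip force at its end, in the units of the state.
- arm.get_state(): the state, without advancing time (a new reading comes with each control period).
- arm.get_image(name): name is "side" or "top" or "wrist"; returns a dict with "img" (420x560x3 uint8, red, green, blue), "range_z" (420x560 float32, mm along the optical axis (not along the pixel's ray), 0 where there is no reading), "camera_matrix" (3x3 intrinsics, pixels), "dist_coeffs" ([k1, k2, p1, p2, k3] as OpenCV has them; the pictures are not rectified), "world_from_camera" (4x4, takes a point from camera to world coordinates); the wrist camera has in their place "hand_eye" (4x4, takes a point from camera to tool coordinates, whose origin is the TCP and whose axes are the flange's). Camera axes: x right, y up, looking along -z (the intrinsics and any distortion apply to the point x, -y, -z); pixel columns grow to the right and rows downward; lengths in mm; the calibration is good to about 2 mm. A picture is of the moment at which its call begins: read the wrist's pose just before it.
- arm.sign_off(): hands the job in; it is judged then, once.
The state is a dict: "t": time; "qpos": joint angles; "qvel": joint speeds; "effort": joint torques, N m; "ee_pos": TCP position; "ee_rot": TCP orientation; "force": force on the tool from outside, world axes, zero at the start; "moment": the same for the moment, N m; "width": opening from 0.0 (shut) to 1.0 (fully open); "grip_force": force on a finger pad.
Only numpy, scipy, OpenCV 4.12 (cv2) and the standard library are available. Lean on these libraries where they do the work, as an engineer would, in place of code of your own. Each camera call takes 0.05 s, during which the arm holds its last target. There are 200 camera calls.

## Task

Load the tube rotator with a balanced pair: take the two big capped tubes from the bench rest and press one down into each of the two empty clip places on the tilted disc, until the spring clips have snapped around it and it lies fully home. Each tube goes centred in its place with its cap outward, towards the disc's rim, like the slim tubes already clipped there. Leave the slim tube on the rest, the amber plate, the bottle and the tip box where they are.

Things in the scene. Friction and masses are not known exactly. Their poses are not given: they have to be found in the camera images.
- tube_a_mid (a point): middle of the straight body, on the axis, of the first big tube: a milky conical-tipped tube with blue ribbed screw cap, 116 mm long, 55 g, lying in a V cradle of the bench rest with its axis 26.5 mm above the table. x axis along the tube towards the cap. Body 29 mm in diameter, straight 43 mm either way from here; beyond: cap (34 mm diameter, 14 mm long) at +x, cone (16 mm) at -x
- tube_a_cap (a point): end face of the first big tube's cap, on the axis, 57 mm from tube_a_mid
- tube_b_mid (a point): second big tube, the same in all respects as the first; its cap may point the other way on the rest. This point is the middle of its straight body, its x axis runs towards its cap
- tube_b_cap (a point): end face of the second big tube's cap, on the axis, 57 mm from tube_b_mid
- place_1 (a point): first empty place on the disc: where the middle of a big tube's body belongs when fully home, 26.5 mm above the disc's face, 88 mm from its centre. z axis: the disc's outward normal, 31 degrees from vertical, leaning to the side the rotator faces (roughly the robot's right); the tube is pressed in against z. y axis: along the radius (towards the rim here)
- place_1_cap (a point): where the end face of the cap belongs for a tube home in the first place: 57 mm from place_1 towards the rim. Each place has two steel spring clips, 10 mm wide, centred 29 mm either side of the place's point along the radius (48 mm free between them); each is a pair of fingers, one on each side of the tube, tips 48 mm and inward lips 38 mm above the disc, lips 20 mm apart
- place_2 (a point): second empty place, like the first, opposite it on the same disc (176 mm away across the centre); same axes as place_1, so its rim side lies along -y. In both places a tube meets the lips with its axis 20 to 25 mm above the place's point, snaps past them at about 11 mm above it, and rests at 0 on saddles. Pressing it in takes about 6 to 12 N in all
- place_2_cap (a point): where the end face of the cap belongs for a tube home in the second place: 57 mm from place_2 towards the rim
- disc (a joint): turn (rad) of the aluminium disc, 300 mm in diameter, about its axis, which is tilted 31 degrees; its centre is 150 mm above the table, on a tilted head over a white foot. A geared motor holds it where it is (4 N m to turn). At 0 the line through the two empty places is level. Two slim tubes (17 mm diameter) are already clipped on it, at right angles to the empty places
- slim_tube_mid (a point): slim tube, 120 mm long and 17 mm in diameter, lying in the remaining cradle of the bench rest, axis 18 mm above the table: to be left there. This point is the middle of its body
- rest: bench rest of bent steel, fixed to the bench, 130 x 220 mm, with three pairs of V cradles 70 mm apart along its y axis; tubes lie along its x axis in cradles at x = -30 and +30 mm, each 10 mm wide, tops 23 mm above the table, so that 50 mm of each tube's middle is free to grip. Origin in the middle of its underside
- chip_plate: organ-chip culture plate in amber and clear plastic, 120 x 150 x 64 mm, to be left alone; origin in the middle of its underside
- medium_bottle: capped medium bottle, 68 mm in diameter, 150 mm tall, to be left alone; origin in the middle of its underside
- tip_box: grey pipette tip box with pale lid, 122 x 87 x 75 mm, to be left alone; origin in the middle of its underside
There are look-alikes about, which are no part of the job. Leave any black or yellow look-alike of the part that bears tube_b_mid alone. Leave any brown look-alike of the part that bears tube_a_mid alone.

How it is judged (in metres and radians):
At the end, for the whole second after the job is handed in: One big tube is home in each of the two places (either tube in either place): the middle of its body within 8 mm of the place's point and no more than 3 mm proud of it along the disc's normal, its cap end within 11 mm of the place's cap point (cap to the rim), both tubes at rest and released ((((distance between tube_a_mid and place_1 below 0.008 m and z of tube_a_mid in the frame of place_1 below 0.003 m and distance between tube_a_cap and place_1_cap below 0.011 m) and (distance between tube_b_mid and place_2 below 0.008 m and z of tube_b_mid in the frame of place_2 below 0.003 m and distance between tube_b_cap and place_2_cap below 0.011 m)) or ((distance between tube_a_mid and place_2 below 0.008 m and z of tube_a_mid in the frame of place_2 below 0.003 m and distance between tube_a_cap and place_2_cap below 0.011 m) and (distance between tube_b_mid and place_1 below 0.008 m and z of tube_b_mid in the frame of place_1 below 0.003 m and distance between tube_b_cap and place_1_cap below 0.011 m))) and linear speed of each of tube_a, tube_b below 0.02 m/s); the robot touches nothing.
It fails at once if the slim tube on the rest was shifted by more than 30 mm (distance of slim_tube_mid from where it was at the start of the episode above 0.03 m).
It fails at once if the amber plate was shifted by more than 30 mm (distance of chip_plate from where it was at the start of the episode above 0.03 m).
It fails at once if the bottle was shifted by more than 30 mm (distance of medium_bottle from where it was at the start of the episode above 0.03 m).
It fails at once if the tip box was shifted by more than 30 mm (distance of tip_box from where it was at the start of the episode above 0.03 m).
It also fails if it takes over 67 s, if anything falls off the work surface, if the arm or the gripper's body presses on something with over 40 N, if the wrist force passes 120 N, or if a joint passes its speed limit or range.

## Working session

There is one attempt and no reset: what is moved stays moved. The work goes in short steps, Python scripts to look and compute and a tool call to move; the robot and the scene stay as the last step left them, time stands still between calls to the robot, and variables do not carry over. Pictures are saved under pics/ and viewed, at most 10 in all, crops included, and the job is handed in when it is done.

Besides the shell and the picture viewer there is one more tool, called as a command line: name --argument value ..., lists and objects as JSON in quotes. step_arm: Moves the arm, as the interface text tells. Its arguments: {"type":"object","properties":{"steps":{"type":"array","items":{"type":"object","properties":{"tx":{"type":"number"},"ty":{"type":"number"},"tz":{"type":"number"},"turn":{"type":"number"},"grip":{"type":"number"}}}},"grip_force":{"type":"number"}},"required":["steps"]}

```bash
mkdir -p pics; cat > h.py <<'E'
import numpy as np,cv2
from plant import arm
from scipy.spatial.transform import Rotation as R
def cap(n):
    s=arm.get_state(); d=arm.get_image(n)
    if n=="wrist":
        T=np.eye(4);T[:3,:3]=R.from_quat(s['ee_rot']).as_matrix();T[:3,3]=s['ee_pos'];d['W']=T@np.array(d['hand_eye'])
    else: d['W']=np.array(d['world_from_camera'])
    return d
def rays(d,px):
    px=np.array(px,float).reshape(-1,1,2)
    u=cv2.undistortPoints(px,np.array(d['camera_matrix']),np.array(d['dist_coeffs'])).reshape(-1,2)
    return np.c_[u[:,0],-u[:,1],-np.ones(len(u))]
def pts(d,px):
    px=np.array(px).reshape(-1,2); r=rays(d,px); z=d['range_z'][px[:,1].astype(int),px[:,0].astype(int)]
    return (r*z[:,None])@d['W'][:3,:3].T+d['W'][:3,3]
def onplane(d,px,h):
    r=rays(d,px)@d['W'][:3,:3].T; o=d['W'][:3,3]
    return o+r*((h-o[2])/r[:,2])[:,None]
def cloud(d):
    v,u=np.nonzero(d['range_z']>0); p=np.c_[u,v]
    return p,pts(d,p),d['img'][v,u]
def save(d,n): cv2.imwrite(f'pics/{n}.png',d['img'][:,:,::-1])
E
python3 - <<'E'
from h import *
import pickle
s=arm.get_state();print(s)
for n in("top","side"):
    d=cap(n);save(d,n+'0');pickle.dump(d,open(n+'0.pkl','wb'));print(n,d['W'].round(2).tolist())
E
```

```text
{'t': 0.0, 'qpos': array([-1.27901008e+00,  3.42753330e-01,  1.52503319e+00,  2.01281595e-05,
        1.27537443e+00, -1.46010606e-01]), 'qvel': array([ 1.79184945e-03, -4.13014366e-05,  1.19357002e-03, -7.65321019e-04,
       -1.83741358e-03,  1.72880425e-04]), 'effort': array([-2.73191927e-04, -4.33679116e+01, -2.46014929e+01, -3.81756399e-04,
        7.84515840e-03, -4.80835894e-06]), 'ee_pos': array([ 222.47569792, -475.08980072,  230.60442188]), 'ee_rot': array([ 9.76137591e-01,  2.17151535e-01, -4.75038547e-05, -7.82764884e-04]), 'force': array([ 0.06472535, -0.2432742 ,  0.00147838]), 'moment': array([-0.03400238, -0.0112835 , -0.01462472]), 'grip_force': 0.0, 'width': 0.9995991266551699}
top [[-0.03, 0.99, -0.14, 351.91], [-1.0, -0.03, -0.0, -12.59], [-0.01, 0.14, 0.99, 1729.78], [0.0, 0.0, 0.0, 1.0]]
side [[1.0, 0.03, -0.03, 545.33], [-0.04, 0.65, -0.75, -1068.5], [-0.0, 0.76, 0.66, 1048.83], [0.0, 0.0, 0.0, 1.0]]
```

View pics/top0.png

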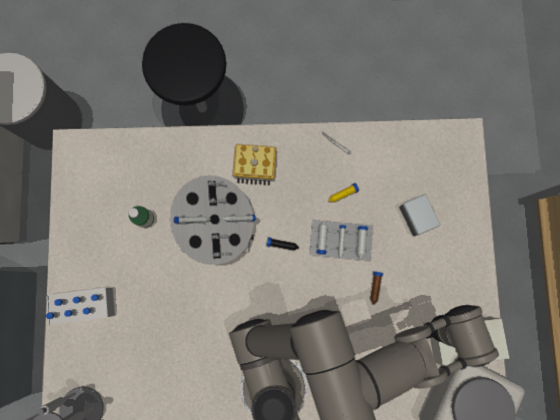

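View pics/side0.png

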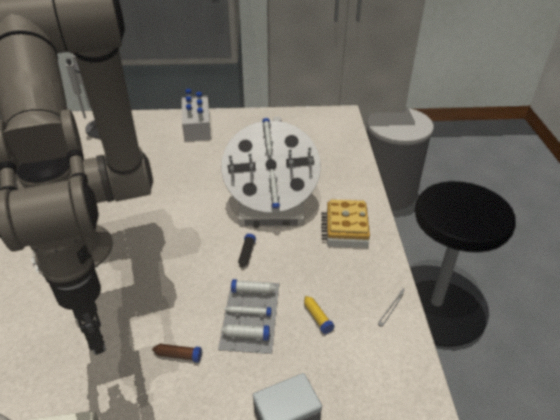

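The milky big tubes are at top (322,239) and (362,241). Possible mix-ups are the slim tube (342,240), black (283,243), yellow (344,192) and brown (376,287). The disc is at (214,219), with empty places near (213,192) and (217,246). In the side view, the tube nearest the disc has its cap at (237,287), towards -x. The other has its cap at (265,333), towards +x.

```bash
python3 - <<'E'
from h import *
import pickle
for n in("top","side"):
    d=pickle.load(open(n+'0.pkl','rb'))
    px,P,C=cloud(d)
    c0=pts(d,[[197,219]] if n=="top" else [[290,180]])[0]
    print(n,'seed',c0)
    box={'top':(165,262,170,270),'side':(215,328,115,215)}[n]
    m=(px[:,0]>box[0])&(px[:,0]<box[1])&(px[:,1]>box[2])&(px[:,1]<box[3])&(P[:,2]>40)
    Q=P[m]
    best=None
    rng=np.random.default_rng(0)
    for _ in range(500):
        a=Q[rng.choice(len(Q),3,False)];nn=np.cross(a[1]-a[0],a[2]-a[0])
        if np.linalg.norm(nn)<1:continue
        nn/=np.linalg.norm(nn);k=abs((Q-a[0])@nn)<2
        if best is None or k.sum()>best.sum():best=k
    S=Q[best];c=S.mean(0);nn=np.linalg.svd(S-c)[2][2];nn*=np.sign(nn[2])
    # rim circle in plane
    e1=np.array([1,0,0])-nn*nn[0];e1/=np.linalg.norm(e1);e2=np.cross(nn,e1)
    uv=np.c_[(S-c)@e1,(S-c)@e2].astype(np.float32)
    (cx,cy),r=cv2.minEnclosingCircle(uv);C0=c+cx*e1+cy*e2
    print('normal',nn,np.degrees(np.arccos(nn[2])),'centre',C0,'r',r,len(S))
    for nm,(h0,h1) in dict(clip=(15,60)).items():
        hh=(Q-C0)@nn;k=(hh>h0)&(hh<h1)
        q=Q[k]-C0; q=np.c_[q@e1,q@e2]
        for ang in range(0,360,15):
            t=np.degrees(np.arctan2(q[:,1],q[:,0]))%360;kk=(t>=ang)&(t<ang+15)
            if kk.sum():print(ang,kk.sum(),q[kk].mean(0).round(0),end=';')
    print()
    # rest tubes
    box={'top':(305,378,215,265),'side':(215,285,270,350)}[n]
    m=(px[:,0]>box[0])&(px[:,0]<box[1])&(px[:,1]>box[2])&(px[:,1]<box[3])
    im=d['img'].astype(int);hsv=cv2.cvtColor(d['img'],cv2.COLOR_RGB2HSV)
    for nm,mk in dict(white=(im.min(2)>185),blue=(hsv[...,0]>100)&(hsv[...,0]<130)&(hsv[...,1]>110)).items():
        mm=np.zeros(mk.shape,np.uint8);mm[box[2]:box[3],box[0]:box[1]]=mk[box[2]:box[3],box[0]:box[1]]
        N,L,st,ce=cv2.connectedComponentsWithStats(mm)
        for i in range(1,N):
            if st[i,4]>12:
                v,u=np.nonzero(L==i);p=pts(d,np.c_[u,v]);print(nm,ce[i].round(1),st[i,4],p.mean(0).round(1),np.median(p[:,2]).round(1), onplane(d,ce[i],35)[0].round(1))
E
```

```text
top seed [566.20160991 229.6258769  212.75045766]
normal [-0.02134466 -0.51158602  0.85896691] 30.799215481954565 centre [610.78555348 154.76505582 132.23014139] r 201.11471557617188 2170
15 21 [78. 29.];30 23 [63. 51.];45 14 [20. 25.];60 13 [19. 56.];75 4 [15. 58.];90 20 [-41. 166.];105 178 [-47. 126.];120 13 [-45.  72.];135 1 [-45.  33.];150 30 [-120.   44.];165 51 [-116.   13.];180 12 [-37.  -5.];195 17 [-36. -15.];210 25 [-33. -26.];225 32 [-33. -45.];240 71 [-32. -80.];255 16 [-22. -93.];
blue [342.4 226.2] 15 [ 539.6 -242.4  140.1] 27.2 [ 552.  -258.2   35. ]
blue [362.5 227.2] 28 [ 546.4 -328.6   37.6] 40.5 [ 546.7 -329.1   35. ]
blue [321.1 251.5] 33 [ 464.1 -178.7   39.9] 40.0 [ 464.4 -179.2   35. ]
side seed [630.50125878 141.8453996  122.58581318]
normal [-0.02000474 -0.51910218  0.85447805] 31.29788039856967 centre [574.12222967 182.37418053 149.2882502 ] r 149.12454223632812 2749
0 28 [114.  22.];15 23 [65. 23.];75 38 [ 3. 69.];90 189 [-8. 92.];105 2 [-16.  57.];150 6 [-58.  17.];165 41 [-94.   9.];180 24 [-110.  -23.];195 17 [-57. -21.];225 1 [-5. -6.];240 1 [-2. -3.];255 36 [ -3. -68.];270 209 [  8. -94.];285 4 [ 17. -57.];330 3 [ 60. -17.];345 37 [93. -9.];
white [252.8 284.4] 57 [ 516.6 -205.7   58.2] 40.8 [ 515.4 -185.4   35. ]
white [245.5 328.9] 72 [ 497.5 -329.3   41.3] 41.2 [ 497.2 -324.7   35. ]
blue [233.2 284.4] 29 [ 467.6 -219.4   75.5] 42.1 [ 464.4 -183.6   35. ]
blue [268.4 311.1] 23 [ 553.7 -267.6   27. ] 28.0 [ 553.6 -273.9   35. ]
blue [265.9 331.8] 59 [ 545.9 -338.7   40. ] 40.2 [ 545.9 -335.1   35. ]
```

step_arm --steps '[{"tx":3.5,"ty":-0.8},{"tx":3.5,"ty":-0.8},{"tx":3.5,"ty":-0.8},{"tx":3.5,"ty":-0.8},{"tx":3.5,"ty":-0.8},{"tx":3.5,"ty":-0.8},{"tx":3.5,"ty":-0.8},{"tx":3.5,"ty":-0.8},{"turn":8.4},{"turn":8.4},{"turn":8.3},{"grip":5.0}]'

```text
invalid input
```

```bash
python3 - <<'E'
from h import *
import pickle
d=cap("wrist");save(d,'w1');pickle.dump(d,open('w1.pkl','wb'));s=arm.get_state();print(s['t'],s['ee_pos'],s['ee_rot'],np.array(d['hand_eye']).round(2).tolist())
E
```

```text
0.15 [ 222.49606421 -475.21113566  230.78755933] [ 9.76139494e-01  2.17143646e-01 -3.54302907e-05 -5.68765890e-04] [[0.0, 0.95, 0.3, 77.64], [1.0, -0.0, -0.0, 1.24], [-0.0, 0.3, -0.95, -141.89], [0.0, 0.0, 0.0, 1.0]]
```

View pics/w1.png

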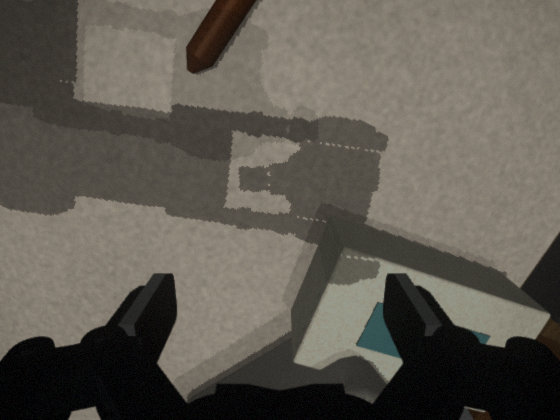

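The wrist view shows the brown look-alike's tip at (210,60), an unrelated box at (420,310), and the finger tips at (160,280) and (390,280). The move was refused as invalid, so I'll retry with every field filled in.

step_arm --steps '[{"tx":3.5,"ty":-0.8,"tz":0,"turn":0,"grip":8.5},{"tx":3.5,"ty":-0.8,"tz":0,"turn":0,"grip":8.5},{"tx":3.5,"ty":-0.8,"tz":0,"turn":0,"grip":8.5},{"tx":3.5,"ty":-0.8,"tz":0,"turn":0,"grip":8.5},{"tx":3.5,"ty":-0.8,"tz":0,"turn":0,"grip":8.5},{"tx":3.5,"ty":-0.8,"tz":0,"turn":0,"grip":8.5},{"tx":3.5,"ty":-0.8,"tz":0,"turn":0,"grip":8.5},{"tx":3.5,"ty":-0.8,"tz":0,"turn":0,"grip":8.5},{"tx":0,"ty":0,"tz":0,"turn":8.4,"grip":8.5},{"tx":0,"ty":0,"tz":0,"turn":8.4,"grip":8.5},{"tx":0,"ty":0,"tz":0,"turn":8.3,"grip":8.5},{"tx":0,"ty":0,"tz":0,"turn":0,"grip":5.0}]' --grip_force 40

```text
t: 1.35
ee_pos: [449.0, -298.6, 231.0]
ee_rot: [1.0, -0.001, -0.0, -0.0]
force: [0.6, -0.3, -0.3]
width: 0.85
grip_force: 0.0
```

```bash
python3 - <<'E'
from h import *
import pickle
d=cap("wrist");save(d,'w2');pickle.dump(d,open('w2.pkl','wb'));s=arm.get_state();print(s['t'],s['ee_pos'],s['ee_rot'],s['width'])
E
```

```text
1.4 [ 448.98847253 -298.68225544  231.05935899] [ 9.99998882e-01  1.47459871e-03 -2.02222674e-04 -1.46012683e-04] 0.7683303150801624
```

View pics/w2.png

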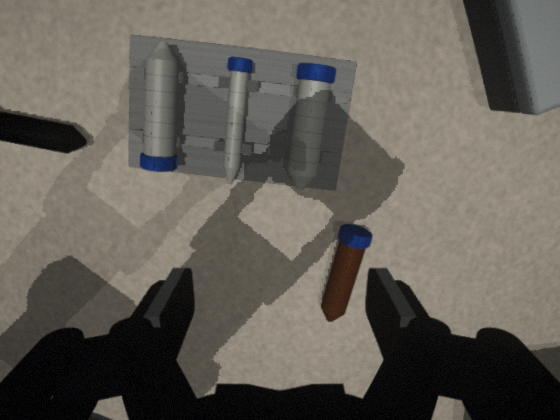

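Close crop: left tube has its cap at (158,162) and tip at (165,42); right tube has its cap at (316,72) and tip at (302,185). Both are milky with blue caps, so they are the right two. Next I measure them.

```bash
cat >> h.py <<'E'
def tubes(d,zmin=30,zmax=55):
    z=d['range_z'];v,u=np.nonzero(z>0);P=np.zeros(z.shape+(3,));P[v,u]=pts(d,np.c_[u,v])
    m=((P[...,2]>zmin)&(P[...,2]<zmax)&(z>0)).astype(np.uint8)
    N,L,st,ce=cv2.connectedComponentsWithStats(m)
    hsv=cv2.cvtColor(d['img'],cv2.COLOR_RGB2HSV);bl=(hsv[...,0]>100)&(hsv[...,0]<130)&(hsv[...,1]>120)
    for i in range(1,N):
        if st[i,4]<600: continue
        k=L==i;q=P[k];b=bl[k]
        if b.sum()<50: continue
        xy=q[:,:2].astype(np.float32);(c,sz,a)=cv2.minAreaRect(xy)
        bod=xy[~b];vx,vy,x0,y0=cv2.fitLine(bod.reshape(-1,1,2),cv2.DIST_L2,0,.01,.01).ravel()
        cc=np.array([x0,y0]);dr=np.array([vx,vy]);dr*=np.sign((xy[b].mean(0)-cc)@dr)
        t=(xy-cc)@dr; lo,hi=np.percentile(t,.3),np.percentile(t,99.7)
        wv=np.percentile((bod-cc)@[-dr[1],dr[0]],[1,99])
        print(ce[i].round(),'cap dir',dr.round(3),'yaw',np.degrees(np.arctan2(dr[1],dr[0])).round(2),'len',(hi-lo).round(1),'capend',(cc+dr*hi).round(1),'mid',(cc+dr*(hi-57)).round(1),'w',wv.round(1),'ztop body/cap',np.percentile(q[~b,2],[50,95]).round(1),np.percentile(q[b,2],95).round(1))
E
python3 - <<'E'
from h import *
import pickle
d=pickle.load(open('w2.pkl','rb'));tubes(d,32)
E
```

```text
[158. 111.] cap dir [-0.993  0.115] yaw 173.4 len 109.7 capend [ 459.8 -182.9] mid [ 516.5 -189.4] w [-14.2  11.3] ztop body/cap [38.4 40.8] 43.4
[310. 121.] cap dir [ 0.993 -0.119] yaw -6.85 len 109.3 capend [ 553.1 -332.4] mid [ 496.5 -325.6] w [-13.3  12.4] ztop body/cap [38.5 40.8] 43.4
```

step_arm --steps '[{"tx":1.69,"ty":-2.77,"tz":0,"turn":0,"grip":5.0},{"tx":1.69,"ty":-2.77,"tz":0,"turn":0,"grip":5.0},{"tx":1.69,"ty":-2.77,"tz":0,"turn":0,"grip":5.0},{"tx":1.69,"ty":-2.77,"tz":0,"turn":0,"grip":5.0},{"tx":0,"ty":0,"tz":3,"turn":6.9,"grip":5.0},{"tx":0,"ty":0,"tz":3,"turn":0,"grip":5.0},{"tx":0,"ty":0,"tz":3,"turn":0,"grip":5.0},{"tx":0,"ty":0,"tz":3,"turn":0,"grip":5.0},{"tx":0,"ty":0,"tz":2,"turn":0,"grip":5.0},{"tx":0,"ty":0,"tz":0,"turn":0,"grip":5.0}]'

```text
t: 2.4
ee_pos: [514.8, -187.3, 88.5]
ee_rot: [0.998, -0.059, -0.003, -0.001]
force: [0.6, -0.7, 0.8]
width: 0.586
grip_force: 0.0
```

```bash
python3 - <<'E'
from h import *
import pickle
d=cap("wrist");save(d,'w3');pickle.dump(d,open('w3.pkl','wb'));s=arm.get_state();print(s['t'],s['ee_pos'],R.from_quat(s['ee_rot']).as_matrix()[:,0],s['width'])
tubes(d,32)
z=d['range_z'];v,u=np.nonzero((z>0)&(z<180));r=rays(d,np.c_[u,v])*z[v,u][:,None];H=np.array(d['hand_eye']);q=r@H[:3,:3].T+H[:3,3]
k=(q[:,2]>-45);q=q[k];print(len(q))
for sgn in(-1,1):
    a=q[np.sign(q[:,1])==sgn]; print(sgn,np.percentile(a,[0,2,50,98,100],axis=0).round(1).tolist())
E
```

```text
2.45 [ 515.99036546 -187.83145189   90.37455491] [ 0.99301653 -0.11794574 -0.00264131] 0.586511621526006
[279. 233.] cap dir [-0.993  0.122] yaw 172.99 len 109.7 capend [ 460.6 -180.7] mid [ 517.1 -187.7] w [-12.8  12.7] ztop body/cap [38.5 40.7] 43.1
[513. 219.] cap dir [ 0.993 -0.122] yaw -7.0 len 109.1 capend [ 554.1 -329.3] mid [ 497.6 -322.3] w [-14.3   9.5] ztop body/cap [38.5 40.7] 43.3
5601
-1 [[-10.3, -46.9, -45.0], [-8.3, -37.5, -44.2], [8.4, -25.7, -28.6], [13.2, -23.9, -5.0], [14.3, -23.7, -1.2]]
1 [[-10.2, 25.3, -45.0], [-8.5, 25.5, -44.0], [8.5, 27.2, -28.5], [13.2, 39.0, -5.1], [14.4, 46.4, -1.7]]
```

step_arm --steps '[{"tx":0,"ty":0,"tz":2.0,"turn":0,"grip":5.0},{"tx":0,"ty":0,"tz":2.0,"turn":0,"grip":5.0},{"tx":0,"ty":0,"tz":2.0,"turn":0,"grip":5.0},{"tx":0,"ty":0,"tz":1.4,"turn":0,"grip":5.0},{"tx":0,"ty":0,"tz":0,"turn":0,"grip":5.0},{"tx":0,"ty":0,"tz":0,"turn":0,"grip":2.0},{"tx":0,"ty":0,"tz":0,"turn":0,"grip":2.0},{"tx":0,"ty":0,"tz":0,"turn":0,"grip":2.0},{"tx":0,"ty":0,"tz":0,"turn":0,"grip":2.0},{"tx":0,"ty":0,"tz":0,"turn":0,"grip":2.0}]' --grip_force 60

```text
t: 3.45
ee_pos: [517.9, -187.2, 19.3]
ee_rot: [0.998, -0.06, 0.001, -0.0]
force: [2.0, 6.4, 4.2]
width: 0.311
grip_force: 58.7
```

step_arm --steps '[{"tx":0,"ty":0,"tz":-3.0,"turn":0,"grip":2.0},{"tx":0,"ty":0,"tz":-4.0,"turn":0,"grip":2.0},{"tx":0,"ty":0,"tz":-4.0,"turn":0,"grip":2.0},{"tx":0,"ty":0,"tz":-4.0,"turn":0,"grip":2.0},{"tx":0,"ty":0,"tz":-4.0,"turn":0,"grip":2.0},{"tx":0,"ty":0,"tz":-4.0,"turn":0,"grip":2.0},{"tx":0,"ty":0,"tz":-4.0,"turn":0,"grip":2.0},{"tx":0,"ty":0,"tz":0,"turn":0,"grip":2.0}]'

```text
t: 4.25
ee_pos: [518.7, -189.1, 295.1]
ee_rot: [0.998, -0.06, 0.006, 0.003]
force: [-0.2, 0.4, -0.6]
width: 0.316
grip_force: 59.5
```

```bash
python3 - <<'E'
from h import *
import pickle
d=cap("wrist");save(d,'w4');pickle.dump(d,open('w4.pkl','wb'));s=arm.get_state();print(s['t'],s['ee_pos'],R.from_quat(s['ee_rot']).as_matrix()[:,0],s['width'],s['force'])
z=d['range_z'];v,u=np.nonzero((z>0)&(z<220));r=rays(d,np.c_[u,v])*z[v,u][:,None];H=np.array(d['hand_eye']);q=r@H[:3,:3].T+H[:3,3]
hsv=cv2.cvtColor(d['img'],cv2.COLOR_RGB2HSV)[v,u]
k=(abs(q[:,1])<12)&(q[:,2]>-40)&(q[:,2]<10)
for a in range(-70,70,10):
    kk=k&(q[:,0]>=a)&(q[:,0]<a+10)
    if kk.sum()>5:print(a,kk.sum(),'ztop',np.percentile(q[kk,2],[2,10]).round(1),'x',q[kk,0].min().round(1),q[kk,0].max().round(1),'blue',((hsv[kk,0]>100)&(hsv[kk,0]<130)&(hsv[kk,1]>120)).mean().round(2))
k=(q[:,2]>-30)&(abs(q[:,1])>14);q=q[k]
for lo in range(-30,4,4):
    for sg in (-1,1):
        kk=(q[:,2]>=lo)&(q[:,2]<lo+4)&(np.sign(q[:,1])==sg)&(abs(q[:,0])<13)
        if kk.sum()>3:print(lo,sg,np.percentile(q[kk,1],[1,99]).round(1),q[kk,2].max().round(1))
E
```

```text
4.3 [ 517.69978162 -188.55628922  291.69273517] [ 0.99275094 -0.11992074  0.00803627] 0.3124250588635299 [ 0.20195598 -0.75924441  0.08667415]
-50 125 ztop [-20.8 -20.3] x -45.4 -40.0 blue 0.0
-40 1013 ztop [-21.5 -21. ] x -40.0 -30.0 blue 0.0
-30 1099 ztop [-21.5 -21. ] x -30.0 -20.0 blue 0.0
-20 1162 ztop [-21.5 -21. ] x -20.0 -10.0 blue 0.0
-10 1262 ztop [-21.5 -20.9] x -10.0 -0.0 blue 0.0
0 1349 ztop [-21.5 -21.1] x 0.0 10.0 blue 0.0
10 1453 ztop [-21.6 -21. ] x 10.0 20.0 blue 0.0
20 1561 ztop [-21.5 -21. ] x 20.0 30.0 blue 0.0
30 1670 ztop [-21.5 -21. ] x 30.0 40.0 blue 0.0
40 1920 ztop [-20.8 -19.7] x 40.0 50.0 blue 0.0
50 797 ztop [-14.7 -13.8] x 50.0 57.5 blue 0.0
-30 -1 [-26.  -14.2] -26.0
-30 1 [14.2 27.5] -26.0
-26 -1 [-25.8 -14.1] -22.0
-26 1 [14.1 27.6] -22.0
-22 -1 [-26.3 -14.2] -18.0
-22 1 [14.1 27.7] -18.0
-18 -1 [-26.1 -14.2] -14.0
-18 1 [14.1 27.7] -14.0
-14 -1 [-26.2 -14.2] -10.0
-14 1 [14.  27.7] -10.0
-10 -1 [-25.2 -14.3] -6.0
-10 1 [15.3 26.9] -6.0
-6 -1 [-23.6 -14.7] -3.4
-6 1 [16.  26.1] -3.5
```

View pics/w4.png

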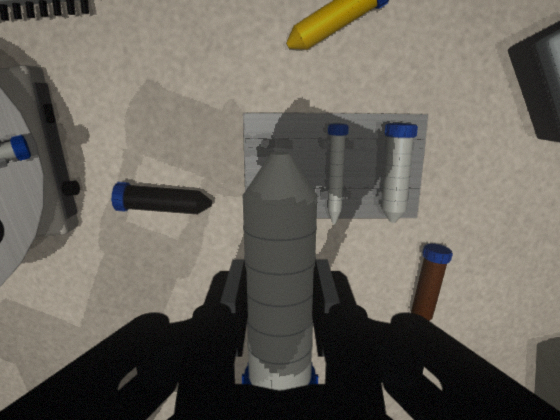

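The tube is held square: its axis is 7 mm behind the TCP and the finger tips end about 3.6 mm below the axis. Now I look at the disc up close.

step_arm --steps '[{"tx":0,"ty":-3.6,"tz":0,"turn":0,"grip":2.0},{"tx":0,"ty":-3.6,"tz":0,"turn":0,"grip":2.0},{"tx":0,"ty":-3.6,"tz":0,"turn":0,"grip":2.0},{"tx":0,"ty":-3.6,"tz":0,"turn":0,"grip":2.0},{"tx":0,"ty":-3.6,"tz":0,"turn":0,"grip":2.0},{"tx":0,"ty":-3.6,"tz":0,"turn":0,"grip":2.0},{"tx":0,"ty":-3.6,"tz":0,"turn":0,"grip":2.0},{"tx":0,"ty":0,"tz":0,"turn":0,"grip":2.0},{"tx":0,"ty":0,"tz":0,"turn":0,"grip":2.0}]'

```text
t: 5.2
ee_pos: [546.4, 62.6, 286.5]
ee_rot: [0.998, -0.059, -0.001, 0.0]
force: [-1.0, -0.8, -1.0]
width: 0.316
grip_force: 59.6
```

```bash
cat > disc.py <<'E'
from h import *
import pickle
d=cap("wrist");save(d,'w5');pickle.dump(d,open('w5.pkl','wb'));s=arm.get_state();print(s['t'],s['ee_pos'],s['ee_rot'],s['force'])
px,P,C=cloud(d)
c=np.array([574.1,182.4,149.3]);n=np.array([-.02,-.519,.854])
for _ in range(3):
    h=(P-c)@n;rr=np.linalg.norm(P-c-h[:,None]*n,axis=1)
    k=(abs(h)<3+2*(_==0))&(rr<149);S=P[k];m=S.mean(0);n=np.linalg.svd(S-m,full_matrices=False)[2][2];n*=np.sign(n[2]);c=c+((m-c)@n)*n
h=(P-c)@n;print('n',n,np.degrees(np.arccos(n[2])),'c',c,'rms',h[k].std(),k.sum())
e1=np.array([1,0,0])-n*n[0];e1/=np.linalg.norm(e1);e2=np.cross(n,e1)
q=np.c_[(P-c)@e1,(P-c)@e2]
k=(abs(h)<4)&(np.hypot(*q.T)<165)
a=np.degrees(np.arctan2(q[:,1],q[:,0]));rim=[]
for t in range(-180,180,3):
    kk=k&(a>=t)&(a<t+3)
    if kk.sum()>20: rim.append(q[kk][np.hypot(*q[kk].T).argmax()])
rim=np.array(rim)
from scipy.optimize import least_squares
f=least_squares(lambda p:np.hypot(rim[:,0]-p[0],rim[:,1]-p[1])-p[2],[0,0,150],loss='soft_l1');print('rim',f.x,len(rim))
cen=c+f.x[0]*e1+f.x[1]*e2;print('centre',cen)
q-=f.x[:2]
k=(h>8)&(h<50)&(np.hypot(*q.T)<150)
# raster map image of height in disc frame
M=np.zeros((340,340,3),np.uint8)
kk=(h>-6)&(h<60)&(np.hypot(*q.T)<165)
for (x,y),hh,cc in zip(q[kk],h[kk],C[kk]):
    X,Y=int(170+x),int(170-y); M[Y,X]=(int(max(0,hh)*4),cc[0],255 if hh>8 else 0)
cv2.imwrite('pics/map.png',cv2.resize(M,None,fx=1.7,fy=1.7,interpolation=0))
np.savez('disc.npz',cen=cen,n=n,e1=e1,e2=e2,q=q,h=h,C=C)
E
python3 disc.py
```

```text
5.25 [546.57275125  61.79144737 286.70270265] [ 9.98197454e-01 -6.00115846e-02 -5.96045485e-04  3.10397787e-04] [-0.50989483 -0.68228589 -1.02825061]
n [-0.01740002 -0.51402831  0.85759672] 30.952195738989914 c [574.10771724 182.61572412 148.94056289] rms 0.7989755652782383 62706
rim [  5.45304961 -17.38731107 129.70559461] 116
centre [579.55994131 167.65338534 140.0830233 ]
```

View pics/w5.png

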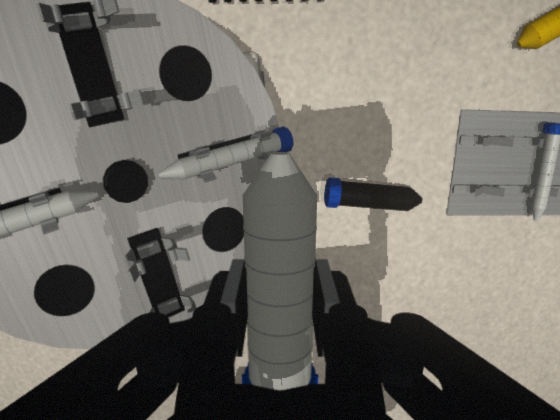

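View pics/map.png

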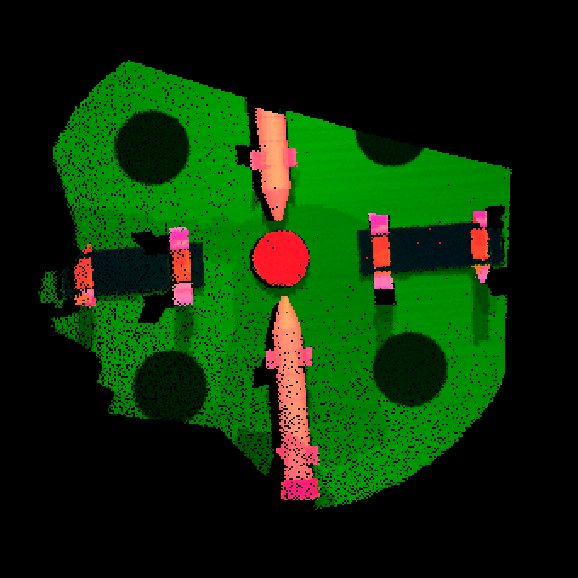

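The disc is seen well: near place clips around (155,240)/(175,305) px, far place around (70,10)/(95,110) px, slim tubes at right angles. Next I refine the place points from hub and clips.

```bash
cat > disc2.py <<'E'
from h import *
Z=np.load('disc.npz');q=Z['q'];h=Z['h'];C=Z['C'].astype(int);cen=Z['cen'];n,e1,e2=Z['n'],Z['e1'],Z['e2']
c0=np.array([574.1,182.5,149.0]);c0=c0-((c0-cen)@n)*n
off=np.array([(c0-cen)@e1,(c0-cen)@e2]);q=q-off
M=np.zeros((340,340),np.uint8);k=(h>9)&(h<60)&(np.hypot(*q.T)<165)
M[(170-q[k,1]).astype(int),(170+q[k,0]).astype(int)]=1
M=cv2.morphologyEx(M,cv2.MORPH_CLOSE,np.ones((3,3)))
N,L,st,ce=cv2.connectedComponentsWithStats(M)
for i in range(1,N):
    if st[i,4]>25:
        kk=k.copy();kk[k]=L[(170-q[k,1]).astype(int),(170+q[k,0]).astype(int)]==i
        (c,sz,a)=cv2.minAreaRect(q[kk].astype(np.float32));print('c',np.round(c,1),'sz',np.round(sz,1),round(a,1),'h',np.percentile(h[kk],[2,50,98]).round(1),kk.sum())
# hub
k=(np.hypot(*q.T)<35)&(h>3);print('hub',k.sum(),cv2.minEnclosingCircle(q[k&(h<12)].astype(np.float32)) if k.any() else '',np.median(h[k]))
# slim tubes axis
for s in(1,-1):
    k=(h>14)&(abs(q[:,0])<25)&(s*q[:,1]>40)&(s*q[:,1]<110); b=[]
    for t in range(40,108,6):
        kk=k&(s*q[:,1]>t)&(s*q[:,1]<t+6)&(h>22)
        if kk.sum()>10:b.append([q[kk,0].mean().round(1),s*(t+3)])
    b=np.array(b);print('slim',np.polyfit(b[:,1],b[:,0],1))
# dark plate pieces
v=C.max(1)
for s in(1,-1):
    k=(v<45)&(abs(h)<8)&(s*q[:,0]>42)&(abs(q[:,1]-.08*q[:,0])<22)
    r=cv2.minAreaRect(q[k].astype(np.float32));print('plate',r,k.sum(),np.median(h[k]))
np.savez('d2.npz',q=q,h=h,c0=c0,n=n,e1=e1,e2=e2)
E
python3 disc2.py
```

```text
c [-4.2 56.2] sz [64.4 27.4] 83.6 h [20.1 27.6 33.5] 2550
c [117.1   9.6] sz [11.3 45.6] 4.5 h [10.  39.2 49. ] 1452
c [59.3  5.3] sz [10.4 45.5] 4.4 h [10.3 40.1 49.4] 1067
c [-58.3  -3.7] sz [11.2 45.5] 3.2 h [ 9.6 36.4 48.7] 1026
c [0.3 1.5] sz [31.2 31.6] 77.3 h [ 9.1  9.9 11.5] 1180
c [-115.6  -13.5] sz [11.3 28.3] 3.8 h [ 9.3 12.3 40.7] 398
c [  6.8 -81.8] sz [ 26.9 120. ] 4.2 h [17.4 27.6 33.1] 3044
hub 29775 ((0.3616175055503845, 1.0159437656402588), 17.130319595336914) 212.9641133056124
slim [-0.0575     -1.79194444]
slim [ -0.28187646 -16.86427739]
plate ((88.25987243652344, 7.0037384033203125), (83.29338836669922, 26.86896514892578), 4.280879020690918) 3474 5.910064617820085
plate ((-87.07603454589844, -5.868047714233398), (84.21681213378906, 25.499530792236328), 4.4769158363342285) 1919 5.9011253834945
```

```bash
cat > tgt.py <<'E'
from h import *
Z=np.load('d2.npz');c0,n,e1,e2=Z['c0'],Z['n'],Z['e1'],Z['e2']
def go(xy,dn,side=0,sl=0,name=''):
    p=c0+xy[0]*e1+xy[1]*e2+26.5*n
    a=np.radians(4.3);u=np.cos(a)*e1+np.sin(a)*e2
    s=arm.get_state();Rm=R.from_quat(s['ee_rot']).as_matrix()
    yaw=np.degrees(np.arctan2(u[1],u[0]));cy=np.degrees(np.arctan2(Rm[1,0],Rm[0,0]))
    t=p+dn*n-np.array([0,0,7.]);dw=t-s['ee_pos']
    print(name,'place',p.round(1),'u',u.round(3),'yaw',yaw.round(2),'cur',cy.round(2),'turn(+)',(cy-yaw).round(2),'pos',s['ee_pos'].round(1),'tool shift mm',(Rm.T@dw).round(1))
    y=np.radians(yaw);T=np.array([[np.cos(y),np.sin(y),0],[np.sin(y),-np.cos(y),0],[0,0,-1]])
    print('  after turn',(T@dw).round(1),' -n in tool',(T@-n).round(3), 'F',s['force'].round(1),'t',s['t'])
NEAR=(-87.3,-5.8);FAR=(88.2,7.4)
E
python3 - <<'E'
from tgt import *
go(NEAR,60,name='near');go(FAR,60,name='far')
E
```

```text
near place [486.4 164.7 167.3] u [0.997 0.055 0.053] yaw 3.18 cur -6.88 turn(+) -10.06 pos [546.6  61.8 286.7] tool shift mm [-69.4 -64.3  74.9]
  after turn [-57.2 -75.4  74.9]  -n in tool [ 0.046 -0.512  0.858] F [-0.5 -0.7 -1. ] t 5.25
far place [661.8 174.5 176.8] u [0.997 0.055 0.053] yaw 3.18 cur -6.88 turn(+) -10.06 pos [546.6  61.8 286.7] tool shift mm [103.7 -95.   65.3]
  after turn [118.6 -75.4  65.5]  -n in tool [ 0.046 -0.512  0.858] F [-0.5 -0.7 -1. ] t 5.25
```

step_arm --steps '[{"tx":0,"ty":0,"tz":0,"turn":-5.03,"grip":2.0},{"tx":0,"ty":0,"tz":0,"turn":-5.03,"grip":2.0},{"tx":-1.9,"ty":-1.5,"tz":0.3,"turn":0,"grip":2.0},{"tx":-1.9,"ty":-1.5,"tz":0.8,"turn":0,"grip":2.0},{"tx":-1.92,"ty":-1.5,"tz":1.6,"turn":0,"grip":2.0},{"tx":0,"ty":-1.5,"tz":2.4,"turn":0,"grip":2.0},{"tx":0,"ty":-1.54,"tz":2.39,"turn":0,"grip":2.0},{"tx":0,"ty":0,"tz":0,"turn":0,"grip":2.0},{"tx":0,"ty":0,"tz":0,"turn":0,"grip":2.0},{"tx":0,"ty":0,"tz":0,"turn":0,"grip":2.0}]' --grip_force 80

```text
t: 6.25
ee_pos: [486.7, 133.2, 213.5]
ee_rot: [1.0, 0.027, 0.001, 0.0]
force: [0.7, -0.5, -0.9]
width: 0.307
grip_force: 81.7
```

```bash
python3 - <<'E'
from tgt import *
go(NEAR,30,name='near')
go(NEAR,0,name='near')
E
```

```text
near place [486.4 164.7 167.3] u [0.997 0.055 0.053] yaw 3.18 cur 3.07 turn(+) -0.11 pos [486.7 133.2 213.5] tool shift mm [ -0.  -16.2  27.4]
  after turn [  0.1 -16.2  27.5]  -n in tool [ 0.046 -0.512  0.858] F [ 0.7 -0.5 -0.9] t 6.25
near place [486.4 164.7 167.3] u [0.997 0.055 0.053] yaw 3.18 cur 3.07 turn(+) -0.11 pos [486.7 133.2 213.5] tool shift mm [  1.3 -31.6  53.2]
  after turn [  1.4 -31.5  53.2]  -n in tool [ 0.046 -0.512  0.858] F [ 0.7 -0.5 -0.9] t 6.25
```

step_arm --steps '[{"tx":0,"ty":-0.54,"tz":0.91,"turn":0,"grip":2.0},{"tx":0,"ty":-0.54,"tz":0.91,"turn":0,"grip":2.0},{"tx":0,"ty":-0.54,"tz":0.92,"turn":0,"grip":2.0},{"tx":0,"ty":0,"tz":0,"turn":0,"grip":2.0},{"tx":0.02,"ty":-0.26,"tz":0.43,"turn":0,"grip":2.0},{"tx":0.02,"ty":-0.26,"tz":0.43,"turn":0,"grip":2.0},{"tx":0,"ty":0,"tz":0,"turn":0,"grip":2.0}]'

```text
t: 6.95
ee_pos: [485.8, 155.9, 176.7]
ee_rot: [1.0, 0.028, 0.001, 0.0]
force: [1.8, 0.2, 1.6]
width: 0.305
grip_force: 82.6
```

```bash
python3 - <<'E'
from tgt import *
go(NEAR,0,name='near')
E
```

```text
near place [486.4 164.7 167.3] u [0.997 0.055 0.053] yaw 3.18 cur 3.16 turn(+) -0.02 pos [485.8 155.9 176.7] tool shift mm [ 1.  -8.8 16.4]
  after turn [ 1.  -8.8 16.4]  -n in tool [ 0.046 -0.512  0.858] F [1.8 0.2 1.6] t 6.95
```

step_arm --steps '[{"tx":0.03,"ty":-0.22,"tz":0.41,"turn":0,"grip":2.0},{"tx":0.03,"ty":-0.22,"tz":0.41,"turn":0,"grip":2.0},{"tx":0.02,"ty":-0.22,"tz":0.41,"turn":0,"grip":2.0},{"tx":0,"ty":0,"tz":0,"turn":0,"grip":2.0}]'

```text
t: 7.35
ee_pos: [485.8, 163.1, 163.9]
ee_rot: [1.0, 0.027, 0.0, -0.001]
force: [2.9, 4.2, -2.4]
width: 0.306
grip_force: 81.9
```

step_arm --steps '[{"tx":0.02,"ty":-0.22,"tz":0.38,"turn":0,"grip":2.0},{"tx":0,"ty":0,"tz":0,"turn":0,"grip":2.0},{"tx":0,"ty":0,"tz":0,"turn":0,"grip":2.0}]'

```text
t: 7.65
ee_pos: [485.5, 164.5, 160.7]
ee_rot: [1.0, 0.027, 0.0, 0.0]
force: [-2.3, -0.6, 5.2]
width: 0.303
grip_force: 83.0
```

```bash
python3 - <<'E'
from tgt import *
go(NEAR,0,name='near')
E
```

```text
near place [486.4 164.7 167.3] u [0.997 0.055 0.053] yaw 3.18 cur 3.12 turn(+) -0.06 pos [485.5 164.5 160.7] tool shift mm [ 0.9 -0.2  0.4]
  after turn [ 0.9 -0.2  0.4]  -n in tool [ 0.046 -0.512  0.858] F [-2.3 -0.6  5.2] t 7.65
```

step_arm --steps '[{"tx":0,"ty":-0.05,"tz":0.1,"turn":0,"grip":2.0},{"tx":0,"ty":0,"tz":0,"turn":0,"grip":4.2},{"tx":0,"ty":0,"tz":0,"turn":0,"grip":4.2},{"tx":0,"ty":0,"tz":0,"turn":0,"grip":4.2},{"tx":0,"ty":0,"tz":0,"turn":0,"grip":4.2},{"tx":0,"ty":0,"tz":-0.5,"turn":0,"grip":4.2},{"tx":0,"ty":0,"tz":-1.5,"turn":0,"grip":4.2},{"tx":0,"ty":0,"tz":-3.0,"turn":0,"grip":4.2},{"tx":0,"ty":0,"tz":-3.0,"turn":0,"grip":4.2},{"tx":0,"ty":0,"tz":0,"turn":0,"grip":4.2},{"tx":0,"ty":0,"tz":0,"turn":0,"grip":4.2}]'

```text
t: 8.75
ee_pos: [485.6, 165.0, 239.8]
ee_rot: [1.0, 0.027, 0.001, -0.0]
force: [-0.1, 0.2, 0.3]
width: 0.492
grip_force: 0.0
```

```bash
cat > chk.py <<'E'
from tgt import *
import sys
def chk(xy,sg):
    d=cap("wrist");save(d,'c%d'%(d['img'].sum()%9999));px,P,C=cloud(d)
    hsv=cv2.cvtColor(d['img'],cv2.COLOR_RGB2HSV)[px[:,1],px[:,0]]
    a=np.radians(4.3);u=sg*(np.cos(a)*e1+np.sin(a)*e2);w=np.cross(n,u)
    p=c0+xy[0]*e1+xy[1]*e2;D=P-p;x,y,h=D@u,D@w,D@n
    for lo in range(-60,60,10):
        k=(x>=lo)&(x<lo+10)&(abs(y)<22)&(h>8)&(h<65);kb=k&(h>30)
        if k.sum()<20: continue
        bl=((hsv[k,0]>100)&(hsv[k,0]<130)&(hsv[k,1]>120)).mean()
        kk=k&(h>np.percentile(h[k],99)-4)
        print(lo,k.sum(),'hmax',np.percentile(h[k],98).round(1),'ridge y',y[kk].mean().round(1),'blue',bl.round(2),'x',x[kb].min().round(1) if kb.any() else '',x[kb].max().round(1) if kb.any() else '')
    k=(abs(y)<12)&(h>20)&(h<60)&(abs(x)<75);b=k&(hsv[:,0]>100)&(hsv[:,0]<130)&(hsv[:,1]>120)
    if b.sum()>20: print('cap x',np.percentile(x[b],[1,99]),'h',np.percentile(h[b],98))
    k2=(abs(y)<5)&(h>40.5-6)&(abs(x)<75)&(h<60); print('ext',np.percentile(x[k2],[1,99]))
    h0=(P-c0)@n;r=np.linalg.norm(P-c0-h0[:,None]*n,axis=1);m=(abs(h0)<4)&(r<140)&(r>40);print('disc plane offset now',np.median(h0[m]),arm.get_state()['t'],arm.get_state()['ee_pos'])
E
python3 - <<'E'
from chk import *
chk(NEAR,-1)
E
```

```text
-60 270 hmax 33.9 ridge y -0.2 blue 0.0 x -56.4 -50.0
-50 810 hmax 40.1 ridge y -0.4 blue 0.0 x -50.0 -40.0
-40 1294 hmax 47.8 ridge y 5.9 blue 0.0 x -40.0 -30.0
-30 1087 hmax 48.0 ridge y 7.8 blue 0.0 x -30.0 -20.0
-20 732 hmax 41.3 ridge y -1.2 blue 0.0 x -20.0 -10.0
-10 716 hmax 41.4 ridge y -1.0 blue 0.0 x -10.0 -0.0
0 677 hmax 41.3 ridge y -1.3 blue 0.0 x 0.0 10.0
10 639 hmax 41.4 ridge y -1.2 blue 0.0 x 10.0 20.0
20 1200 hmax 47.8 ridge y 6.7 blue 0.0 x 20.0 30.0
30 689 hmax 47.9 ridge y 9.0 blue 0.0 x 30.0 40.0
40 771 hmax 43.8 ridge y -0.9 blue 0.55 x 40.0 50.0
50 566 hmax 44.2 ridge y -1.1 blue 0.9 x 50.0 59.2
cap x [45.3791851  57.97764946] h 44.57282897965666
ext [-47.85132095  57.44340245]
disc plane offset now -0.026538846318487262 8.8 [485.13955297 164.92992705 238.82831316]
```

The first tube is home: ridge 41.3 mm (41 expected), level, centred, cap end about 58 mm. Now the second tube.

step_arm --steps '[{"tx":0,"ty":0,"tz":-3,"turn":0,"grip":5.0},{"tx":0,"ty":0,"tz":-2,"turn":5.0,"grip":5.0},{"tx":0,"ty":0,"tz":0,"turn":5.1,"grip":5.0},{"tx":0.6,"ty":3,"tz":0,"turn":0,"grip":5.0},{"tx":0.6,"ty":4.5,"tz":0,"turn":0,"grip":5.0},{"tx":0.6,"ty":4.5,"tz":0,"turn":0,"grip":5.0},{"tx":0.6,"ty":4.5,"tz":0,"turn":0,"grip":5.0},{"tx":0.6,"ty":4.5,"tz":0,"turn":0,"grip":5.0},{"tx":0.6,"ty":4.5,"tz":0,"turn":0,"grip":5.0},{"tx":0.6,"ty":4.5,"tz":0,"turn":0,"grip":5.0},{"tx":0.6,"ty":4.5,"tz":0,"turn":0,"grip":5.0},{"tx":0.6,"ty":4.5,"tz":0,"turn":0,"grip":5.0}]' --grip_force 60

```text
t: 10.0
ee_pos: [491.1, -230.3, 287.8]
ee_rot: [0.998, -0.061, -0.001, -0.001]
force: [0.7, 0.1, -0.4]
width: 0.584
grip_force: 0.0
```

step_arm --steps '[{"tx":0.6,"ty":4.5,"tz":0,"turn":0,"grip":5.0},{"tx":0.6,"ty":4.5,"tz":0,"turn":0,"grip":5.0},{"tx":0.6,"ty":1,"tz":2,"turn":0,"grip":5.0},{"tx":0,"ty":0,"tz":5,"turn":0,"grip":5.0},{"tx":0,"ty":0,"tz":5,"turn":0,"grip":5.0},{"tx":0,"ty":0,"tz":4,"turn":0,"grip":5.0},{"tx":0,"ty":0,"tz":2,"turn":0,"grip":5.0},{"tx":0,"ty":0,"tz":0,"turn":0,"grip":5.0},{"tx":0,"ty":0,"tz":0,"turn":0,"grip":5.0}]'

```text
t: 10.9
ee_pos: [497.5, -330.0, 109.0]
ee_rot: [0.998, -0.061, -0.001, -0.0]
force: [0.2, -0.7, 0.9]
width: 0.586
grip_force: 0.0
```

```bash
python3 - <<'E'
from h import *
d=cap("wrist");s=arm.get_state();print(s['t'],s['ee_pos'],R.from_quat(s['ee_rot']).as_matrix()[:,0],s['width'])
tubes(d,32)
E
```

```text
10.95 [ 498.08315216 -330.48207555  110.13060051] [ 0.99263939 -0.12110331  0.00101977] 0.5855444243547205
[273. 209.] cap dir [ 0.993 -0.119] yaw -6.86 len 109.0 capend [ 553.5 -333.1] mid [ 496.9 -326.3] w [-12.6  12.8] ztop body/cap [38.6 40.7] 43.4
```

step_arm --steps '[{"tx":-0.15,"ty":-0.4,"tz":1.5,"turn":0,"grip":5.0},{"tx":0,"ty":0,"tz":2.5,"turn":0,"grip":5.0},{"tx":0,"ty":0,"tz":2.5,"turn":0,"grip":5.0},{"tx":0,"ty":0,"tz":1.7,"turn":0,"grip":5.0},{"tx":0,"ty":0,"tz":1.1,"turn":0,"grip":5.0},{"tx":0,"ty":0,"tz":0,"turn":0,"grip":5.0},{"tx":0,"ty":0,"tz":0,"turn":0,"grip":2.0},{"tx":0,"ty":0,"tz":0,"turn":0,"grip":2.0},{"tx":0,"ty":0,"tz":0,"turn":0,"grip":2.0},{"tx":0,"ty":0,"tz":0,"turn":0,"grip":2.0},{"tx":0,"ty":0,"tz":0,"turn":0,"grip":2.0}]'

```text
t: 12.05
ee_pos: [497.6, -325.7, 18.1]
ee_rot: [0.998, -0.061, 0.001, 0.0]
force: [0.9, 5.2, 5.6]
width: 0.316
grip_force: 59.0
```

step_arm --steps '[{"tx":0,"ty":0,"tz":-3.0,"turn":0,"grip":2.0},{"tx":0,"ty":0,"tz":-4.0,"turn":0,"grip":2.0},{"tx":0,"ty":0,"tz":-4.0,"turn":0,"grip":2.0},{"tx":0,"ty":0,"tz":-4.0,"turn":0,"grip":2.0},{"tx":0,"ty":0,"tz":-4.0,"turn":0,"grip":2.0},{"tx":0,"ty":0,"tz":-4.0,"turn":0,"grip":2.0},{"tx":0,"ty":0,"tz":-4.5,"turn":0,"grip":2.0},{"tx":0,"ty":0,"tz":0,"turn":0,"grip":2.0},{"tx":0,"ty":0,"tz":0,"turn":0,"grip":2.0}]'

```text
t: 12.95
ee_pos: [496.8, -326.3, 293.0]
ee_rot: [0.998, -0.061, 0.001, 0.001]
force: [-0.1, -0.4, -2.3]
width: 0.315
grip_force: 59.4
```

```bash
python3 - <<'E'
from tgt import *
d=cap("wrist")
z=d['range_z'];v,u=np.nonzero((z>0)&(z<220));r=rays(d,np.c_[u,v])*z[v,u][:,None];H=np.array(d['hand_eye']);q=r@H[:3,:3].T+H[:3,3]
k=(abs(q[:,1])<12)&(q[:,2]>-45)&(q[:,2]<10)
for a in range(-50,60,20):
    kk=k&(q[:,0]>=a)&(q[:,0]<a+10)
    if kk.sum()>5:print(a,kk.sum(),'ztop',np.percentile(q[kk,2],[2,10]).round(1),'ymean',q[kk,1].mean().round(1))
print('xmax',q[k,0].max())
k=(abs(q[:,1])<3)&k;  # step between body and cap
for a in range(36,60,2):
    kk=k&(q[:,0]>=a)&(q[:,0]<a+2)
    if kk.sum():print(a,np.median(q[kk,2]).round(1),end=' ')
go(FAR,60,name='far')
E
```

```text
-50 60 ztop [-20.2 -19.6] ymean -1.8
-30 1119 ztop [-22.7 -22.2] ymean 0.1
-10 1285 ztop [-22.7 -22.2] ymean 0.1
10 1487 ztop [-22.7 -22.2] ymean 0.1
30 1702 ztop [-22.7 -22.1] ymean 0.1
50 2154 ztop [-25.4 -24.4] ymean 0.1
xmax 56.75835397646668
36 -21.8 38 -21.7 40 -21.9 42 -23.9 44 -24.6 46 -24.5 48 -24.5 50 -24.5 52 -24.7 54 -24.2 56 -11.4 far place [661.8 174.5 176.8] u [0.997 0.055 0.053] yaw 3.18 cur -6.96 turn(+) -10.14 pos [ 496.3 -325.8  291.2] tool shift mm [ 106.4 -486.    69.9]
  after turn [ 190.3 -459.6   70. ]  -n in tool [ 0.046 -0.512  0.858] F [-0.8 -0.  -1.6] t 13.0
```

step_arm --steps '[{"tx":0,"ty":0,"tz":0,"turn":-5.07,"grip":2.0},{"tx":0,"ty":0,"tz":0,"turn":-5.07,"grip":2.0},{"tx":1.9,"ty":-4.6,"tz":0,"turn":0,"grip":2.0},{"tx":1.9,"ty":-4.6,"tz":0,"turn":0,"grip":2.0},{"tx":1.9,"ty":-4.6,"tz":0,"turn":0,"grip":2.0},{"tx":1.9,"ty":-4.6,"tz":0,"turn":0,"grip":2.0},{"tx":1.9,"ty":-4.6,"tz":0,"turn":0,"grip":2.0},{"tx":1.9,"ty":-4.6,"tz":0,"turn":0,"grip":2.0},{"tx":1.9,"ty":-4.6,"tz":0,"turn":0,"grip":2.0},{"tx":1.9,"ty":-4.6,"tz":0,"turn":0,"grip":2.0},{"tx":1.9,"ty":-4.6,"tz":0,"turn":0,"grip":2.0}]' --grip_force 80

```text
t: 14.1
ee_pos: [644.1, 98.8, 289.2]
ee_rot: [1.0, 0.028, -0.002, 0.0]
force: [1.9, -0.7, -0.5]
width: 0.312
grip_force: 81.5
```

step_arm --steps '[{"tx":1.9,"ty":-4.6,"tz":0.5,"turn":0,"grip":2.0},{"tx":0,"ty":0,"tz":2.5,"turn":0,"grip":2.0},{"tx":0,"ty":0,"tz":2.5,"turn":0,"grip":2.0},{"tx":0,"ty":0,"tz":1.5,"turn":0,"grip":2.0},{"tx":0,"ty":0,"tz":0,"turn":0,"grip":2.0},{"tx":0,"ty":0,"tz":0,"turn":0,"grip":2.0}]'

```text
t: 14.7
ee_pos: [660.5, 143.7, 220.4]
ee_rot: [1.0, 0.028, -0.001, 0.0]
force: [0.2, 0.8, -1.2]
width: 0.308
grip_force: 81.6
```

```bash
python3 - <<'E'
from tgt import *
go(FAR,30,name='far')
E
```

```text
far place [661.8 174.5 176.8] u [0.997 0.055 0.053] yaw 3.18 cur 3.17 turn(+) -0.01 pos [660.5 143.7 220.4] tool shift mm [  1.7 -15.3  24.9]
  after turn [  1.7 -15.3  24.9]  -n in tool [ 0.046 -0.512  0.858] F [ 0.2  0.8 -1.2] t 14.7
```

step_arm --steps '[{"tx":0.06,"ty":-0.51,"tz":0.87,"turn":0,"grip":2.0},{"tx":0.06,"ty":-0.51,"tz":0.87,"turn":0,"grip":2.0},{"tx":0.05,"ty":-0.51,"tz":0.87,"turn":0,"grip":2.0},{"tx":0,"ty":0,"tz":0,"turn":0,"grip":2.0},{"tx":0.02,"ty":-0.26,"tz":0.43,"turn":0,"grip":2.0},{"tx":0.02,"ty":-0.26,"tz":0.43,"turn":0,"grip":2.0},{"tx":0,"ty":0,"tz":0,"turn":0,"grip":2.0}]'

```text
t: 15.4
ee_pos: [662.2, 164.7, 186.9]
ee_rot: [1.0, 0.028, 0.001, -0.0]
force: [1.4, -0.0, 1.2]
width: 0.307
grip_force: 82.3
```

```bash
python3 - <<'E'
from tgt import *
go(FAR,0,name='far')
E
```

```text
far place [661.8 174.5 176.8] u [0.997 0.055 0.053] yaw 3.18 cur 3.19 turn(+) 0.01 pos [662.2 164.7 186.9] tool shift mm [ 0.1 -9.8 17.1]
  after turn [ 0.2 -9.8 17.1]  -n in tool [ 0.046 -0.512  0.858] F [ 1.4 -0.   1.2] t 15.4
```

Remaining, including the 1.2 mm grip offset: (0, -9.8, 18.3) mm.

step_arm --steps '[{"tx":0.0,"ty":-0.24,"tz":0.44,"turn":0,"grip":2.0},{"tx":0.0,"ty":-0.24,"tz":0.44,"turn":0,"grip":2.0},{"tx":0.0,"ty":-0.24,"tz":0.44,"turn":0,"grip":2.0},{"tx":0,"ty":0,"tz":0,"turn":0,"grip":2.0}]'

```text
t: 15.8
ee_pos: [661.8, 172.0, 173.8]
ee_rot: [1.0, 0.028, 0.001, -0.0]
force: [2.4, 0.7, 1.7]
width: 0.308
grip_force: 82.3
```

step_arm --steps '[{"tx":0,"ty":-0.26,"tz":0.44,"turn":0,"grip":2.0},{"tx":0,"ty":-0.05,"tz":0.12,"turn":0,"grip":2.0},{"tx":0,"ty":0,"tz":0,"turn":0,"grip":2.0}]'

```text
t: 16.1
ee_pos: [661.3, 174.4, 169.0]
ee_rot: [1.0, 0.028, 0.001, 0.0]
force: [-2.8, -2.1, 8.3]
width: 0.308
grip_force: 83.1
```

```bash
python3 - <<'E'
from tgt import *
go(FAR,0,name='far')
E
```

```text
far place [661.8 174.5 176.8] u [0.997 0.055 0.053] yaw 3.18 cur 3.15 turn(+) -0.03 pos [661.3 174.4 169. ] tool shift mm [ 0.6 -0.  -0.7]
  after turn [ 0.6 -0.  -0.7]  -n in tool [ 0.046 -0.512  0.858] F [-2.8 -2.1  8.3] t 16.1
```

step_arm --steps '[{"tx":0,"ty":0,"tz":0.05,"turn":0,"grip":2.0},{"tx":0,"ty":0,"tz":0,"turn":0,"grip":4.2},{"tx":0,"ty":0,"tz":0,"turn":0,"grip":4.2},{"tx":0,"ty":0,"tz":0,"turn":0,"grip":4.2},{"tx":0,"ty":0,"tz":0,"turn":0,"grip":4.2},{"tx":0,"ty":0,"tz":-0.5,"turn":0,"grip":4.2},{"tx":0,"ty":0,"tz":-1.5,"turn":0,"grip":4.2},{"tx":0,"ty":0,"tz":-3.0,"turn":0,"grip":4.2},{"tx":0,"ty":0,"tz":-3.0,"turn":0,"grip":4.2},{"tx":0,"ty":0,"tz":-2,"turn":0,"grip":4.2},{"tx":0,"ty":0,"tz":0,"turn":0,"grip":4.2},{"tx":0,"ty":0,"tz":0,"turn":0,"grip":4.2}]'

```text
t: 17.3
ee_pos: [661.1, 174.8, 267.2]
ee_rot: [1.0, 0.028, 0.0, 0.0]
force: [0.6, -0.2, -0.6]
width: 0.486
grip_force: 0.0
```

```bash
python3 - <<'E'
from chk import *
chk(FAR,1)
d=cap('top');save(d,'top9')
E
```

```text
-60 103 hmax 36.8 ridge y 2.1 blue 0.0 x -59.6 -50.1
-50 301 hmax 41.3 ridge y 1.8 blue 0.0 x -49.9 -40.0
-40 607 hmax 47.9 ridge y -14.5 blue 0.0 x -40.0 -30.0
-30 1035 hmax 47.8 ridge y -10.9 blue 0.0 x -30.0 -20.0
-20 567 hmax 41.4 ridge y 1.6 blue 0.0 x -20.0 -10.0
-10 595 hmax 41.5 ridge y 1.5 blue 0.0 x -10.0 -0.0
0 618 hmax 41.4 ridge y 1.4 blue 0.0 x 0.0 10.0
10 636 hmax 41.6 ridge y 1.3 blue 0.0 x 10.0 20.0
20 938 hmax 48.1 ridge y -8.3 blue 0.0 x 20.0 30.0
30 1100 hmax 47.4 ridge y -6.1 blue 0.0 x 30.0 40.0
40 825 hmax 44.3 ridge y 0.8 blue 0.86 x 40.0 50.0
50 851 hmax 44.2 ridge y 0.9 blue 0.91 x 50.0 55.9
cap x [42.17871264 55.71924701] h 44.60519056782046
ext [-50.00434628  55.48040153]
disc plane offset now 0.11378604309033578 17.35 [660.70266245 174.70224463 266.04663932]
```

Both tubes are home: ridge 41.4 mm, level, cap end about 56 mm. The gripper is clear of everything.

```bash
python3 -c "
from plant import arm
print(arm.sign_off())"
```

```text
the job is handed in; nothing more can be done
None
```

I pressed both big tubes home in the two places with their caps to the rim, then lifted the gripper clear and handed the job in at about 17 s; the hand-in returned no verdict.

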